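# Unload finished drawer pulls from the shaping machine's catch tray

### The arm

A 7-joint arm with a two-finger parallel gripper is mounted at the origin on the work surface. World frame = base frame: x ahead of the robot, y to its left, z up, the work surface at z = 0. Lengths are in m, angles in rad, forces in N, time in s.
With the tool pointing down it reaches from about 0.425 to 0.925 m from the base axis. Payload 6.8 kg.
Tool frame: the origin (TCP) lies on the centre line of the jaws, within the pads' length; the fingertips stand 14 mm ahead of it and the grasp point (between the pads) lies 5 mm behind it (r.nose_length is the distance from the TCP to the fingertips, in m); z points along the fingers, y is the direction in which the jaws open and shut (so a half turn about z gives the same grasp; the last joint's range is limited). The gripper opens to 85 mm and grips with 20 to 120 N. Pads are 22 mm wide; open, the fingers measure 114 mm over their backs; the gripper's body (76 mm by 85 mm) begins 54 mm behind the grasp point. The pads swing forward as they close: fully open they stand 13 mm farther back than shut.
Start: joints at [1.035, 0.477, 0.022, 1.555, -0.011, 1.109, -0.083], TCP at [0.28, -0.614, 0.245] pointing down, gripper open.
Joint ranges: [-2.96, 2.96], [-0.34, 2.1], [-1.41, 1.46], [0.24, 2.44], [-1.37, 4.51], [0.17, 1.92], [-2.96, 2.96]. Speed limits (rad/s): [2.39, 2.39, 3.14, 3.14, 3.14, 3.14, 3.14].

### API

Orientations are given as a rotation vector (axis times angle).
In Python, from bench import r, imaging, look_for, outline_of gives the robot as it stands. The module is installed in compiled form; this text tells all that it offers.
- The arm moves only by the tool carry_out, never from a script. Its arguments are lists of equal length, an entry for each row: "offset": the shift along the tool's x, y, z as a fraction of full scale, a list of three; "turn": the turn, a rotation vector about the tool's x, y, z as a fraction of full scale, a list of three. A call has 1 to 8 rows; each row is the pose to reach, as a shift and turn from the pose commanded when the call began, along the tool's axes at that moment; what a row does not reach only later rows make up. Full scale, the value 1, is 0.5 m for a shift and 1.5 rad for a turn. A row lasts 1/10 s, in which the tool goes at most 50 mm and 8.59 degrees, less where a joint would pass 70% of its speed; a pose out of reach is approached as far as the arm can. A call with a number of a shift or a turn outside -1 to 1 is refused whole. A call with a gripper value outside its range is refused whole. "hand" is the closure, from 0 (fully open) to 1 (shut), set as the call begins (left out, the last holds). The fingers move at their own pace and stop on an object; "force" is the grip in N (left out, the last holds). Time passes only in rows, so rows that repeat a pose let the fingers close. It gives the time, the measured TCP pose, the force and the opening at its end, in the units of the state.
- r.get_obs(): the state, without advancing time (a new reading comes with each control period).
- imaging.grab_frame(name): name is "side" or "top" or "wrist"; returns a dict with "pixels" (400x640x3 uint8, red, green, blue), "fx", "fy", "cx", "cy" (pixels), "R" (3x3) and "t" (3): a world point X has camera coordinates R X + t. Camera axes: x right, y down, z forward; pixel columns grow to the right and rows downward; lengths in m; the calibration is good to about 2 mm. A picture is of the moment at which its call begins. There is no depth.
- r.hand_in(): hands the job in, once; it reports no verdict.
Trained networks look in the newest picture that a camera, given by its name, has taken for a name from the list of things; names that differ only in an ending like _2 or _b are one class to them, and where a whole thing is asked for, a point or a joint stands for the part that bears it (a point fixed in the world has none). Each returns a list of dicts, best first, with "score" (0 to 1); they miss things now and then, are a little off and sometimes report something else, mostly with a low value. They report only what shows in the picture. A call takes as long as a camera call. They do not tell look-alikes from the thing itself.
- look_for(query, camera): "xyz" ([x, y, z] in m, in the coordinates of the camera as it stood for that picture, good to about 4 mm: the middle of the surface that is visible of it).
- outline_of(query, camera): "region" (400x640 bool, what is visible of it).
The state is a dict: "clock": time; "joints": joint angles; "qvel": joint speeds; "tau": joint torques, N m; "tcp_pos": TCP position; "orientation": TCP orientation; "contact_force": force on the tool from outside, world axes, zero at the start; "moment": the same for the moment, N m; "grip_width": finger opening in m.
Only numpy, scipy, OpenCV 4.12 (cv2) and the standard library are available. Lean on these libraries where they do the work, as an engineer would, in place of code of your own. Each camera call takes 0.05 s, during which the arm holds its last target. There are 200 camera calls.

### The job

First blow the dust off the parts while they lie in the machine's catch tray: press the nozzle cap of the clamped air can fully down and let it spring back up. Then collect the two finished bridge-shaped drawer pulls from the tray into the tote, one in each bay, each set down without dropping it so that it stands on both feet and lies lengthways in its bay. Leave the plain flat offcut strip in the tray and do not knock the glue bottle over or out of place.

Things in the scene. Friction and masses are not known exactly. Their poses are not given: they have to be found in the camera images.
- machine: Grey benchtop shaping machine, with its steel catch tray in front of it (on the tray's +y side) under a chute. Fixed. Origin: centre of the tray's underside, on the bench. Tray outside 250 (x) x 330 (y) x 25 high, walls and floor 5 thick. The chute's lower lip is over the tray at y = +160, 50 above the bench; the machine's body, 270 high, begins at y = +250.
- pull_long: Finished drawer pull of pale wood, bridge-shaped: a bar 150 long (own x), 28 wide (own y), 20 thick, on two square feet (24 x 28) at its ends, total height 46; the bar is 26 to 46 above the feet's underside, open below. Weighs about 110 g. Origin: centre of the underside of the feet, own z up. Starts standing on its feet in the tray.
- pull_short: Finished drawer pull like the long one but 110 long; same width 28, height 46, feet 24 x 28, origin and axes. About 80 g. Starts standing on its feet in the tray.
- offcut: Offcut in the tray, same pale wood: a plain flat strip 130 long (own x), 44 wide, 14 thick, without feet. Loose; stays in the tray. Origin: centre of its underside.
- tote: Open grey plastic tote, fixed, 250 (own x) x 210 (own y) x 55 high, walls and floor 5 thick. A low divider along own x at y = 0, 4 thick, top 23 above the tote's underside, makes two bays, each 240 x 98 inside, centred at own y = +51 and -51. Origin: centre of its underside.
- air_can: Compressed-air can, 56 diameter, clamped upright in a steel foot 90 x 75; fixed. Origin: centre of the foot's underside. The white nozzle cap is on its axis.
- nozzle_top (a point): Centre of the top of the nozzle cap (white, round, 32 diameter), on the can's axis, 164 above the bench when up; moves down with the cap.
- nozzle (a joint): Depression of the nozzle cap in m: 0 up, 0.008 fully down. Sprung: 2 N to start, 6 N fully down.
- glue: Glue bottle, 56 diameter, 150 high, loose, standing behind the can. Origin: centre of its underside.
Things that resemble listed ones, but are neither listed nor needed, are in the scene too. Leave any red look-alike of the pull_long alone. Leave any blue look-alike of the pull_short alone.

How it is judged:
On the way, in this order (a step that is already met when the one before it is completed fails the run):
1. the nozzle cap is pressed fully down while both pulls lie in the tray (value of joint nozzle above 0.006 m and x of pull_long in the frame of machine between -0.125 and 0.125 m and y of pull_long in the frame of machine between -0.165 and 0.165 m and z of pull_long in the frame of machine between -0.005 and 0.05 m and x of pull_short in the frame of machine between -0.125 and 0.125 m and y of pull_short in the frame of machine between -0.165 and 0.165 m and z of pull_short in the frame of machine between -0.005 and 0.05 m), for 0.1 s.
2. the cap is let spring back up, both pulls still in the tray (value of joint nozzle below 0.002 m and x of pull_long in the frame of machine between -0.125 and 0.125 m and y of pull_long in the frame of machine between -0.165 and 0.165 m and z of pull_long in the frame of machine between -0.005 and 0.05 m and x of pull_short in the frame of machine between -0.125 and 0.125 m and y of pull_short in the frame of machine between -0.165 and 0.165 m and z of pull_short in the frame of machine between -0.005 and 0.05 m), for 0.1 s.
At the end, for the whole second after the job is handed in: Both pulls at rest on their feet on the tote floor (origin under 13 mm above its underside, tilt under 0.15 rad), one per bay, within 0.35 rad of the tote's x axis and 75 mm of its middle along x; the offcut is in the tray; the nozzle cap is up (within 2 mm) (x of pull_long in the frame of tote between -0.075 and 0.075 m and z of pull_long in the frame of tote between -0.005 and 0.013 m and angle between each of pull_long, pull_short's own z axis and vertical below 0.15 rad and angle between the x axis of each of pull_long, pull_short and the x axis of tote, either way round below 0.35 rad and linear speed of each of pull_long, pull_short below 0.02 m/s and x of pull_short in the frame of tote between -0.075 and 0.075 m and z of pull_short in the frame of tote between -0.005 and 0.013 m and ((y of pull_long in the frame of tote between 0.005 and 0.1 m and y of pull_short in the frame of tote between -0.1 and -0.005 m) or (y of pull_long in the frame of tote between -0.1 and -0.005 m and y of pull_short in the frame of tote between 0.005 and 0.1 m)) and x of offcut in the frame of machine between -0.125 and 0.125 m and y of offcut in the frame of machine between -0.165 and 0.165 m and z of offcut in the frame of machine between -0.005 and 0.05 m and value of joint nozzle below 0.002 m); the robot touches nothing.
It fails at once if the long pull is dropped (faster than 0.6 m/s while out of the fingers) (linear speed of pull_long above 0.6 m/s and contact force between the fingers and pull_long below 0.2 N).
It fails at once if the short pull is dropped (faster than 0.6 m/s while out of the fingers) (linear speed of pull_short above 0.6 m/s and contact force between the fingers and pull_short below 0.2 N).
It fails at once if the glue bottle is shifted by more than 40 mm (distance of glue from where it was at the start of the episode above 0.04 m).
It also fails if it takes over 69 s, if anything falls off the work surface, if the arm or the gripper's body presses on something with over 40 N, if the wrist force passes 120 N, or if a joint passes its speed limit or range.

## Working session

There is one attempt and no reset: what is moved stays moved. The work goes in short steps, Python scripts to look and compute and a tool call to move; the robot and the scene stay as the last step left them, time stands still between calls to the robot, and variables do not carry over. Pictures are saved under pics/ and viewed, about 8 in all and at most 12, crops included, and the job is handed in when it is done.

Besides the shell and the picture viewer there is one more tool, called after "Emit:" by a JSON object that holds its "method" and its "body". carry_out: Moves the arm, as the interface text tells. Shift numbers are shares of 0.5 m and turn numbers shares of 1.5 rad, none past 1 either way. Its arguments: {"type":"object","properties":{"offset":{"type":"array","items":{"type":"array","items":{"type":"number","minimum":-1,"maximum":1}}},"turn":{"type":"array","items":{"type":"array","items":{"type":"number","minimum":-1,"maximum":1}}},"hand":{"type":"number"},"force":{"type":"number"}},"required":["offset","turn"]}

```bash
mkdir -p pics
cat > h.py <<'E'
from bench import r, imaging, look_for, outline_of
import numpy as np, cv2
from scipy.spatial.transform import Rotation as Ro
def grab(n,f=None):
    g=imaging.grab_frame(n); g['R']=np.array(g['R']); g['t']=np.array(g['t'])
    if f: cv2.imwrite('pics/'+f,g['pixels'][:,:,::-1])
    return g
def w(g,p): return g['R'].T@(np.array(p)-g['t'])
def proj(g,X):
    c=g['R']@np.array(X)+g['t']; return g['fx']*c[0]/c[2]+g['cx'],g['fy']*c[1]/c[2]+g['cy']
def back(g,u,v,z):
    d=g['R'].T@np.array([(u-g['cx'])/g['fx'],(v-g['cy'])/g['fy'],1.]); c=-g['R'].T@g['t']
    return c+d*(z-c[2])/d[2]
E
python3 - <<'E'
from h import *
np.set_printoptions(precision=3,suppress=True)
o=r.get_obs(); print(o['clock'],o['tcp_pos'],o['orientation'],o['grip_width'],r.nose_length)
for cam in ['top','side']:
    g=grab(cam,cam+'0.png'); print(cam,'cam at',-g['R'].T@g['t'])
    for q in ['machine','pull_long','pull_short','offcut','tote','air_can','nozzle_top','glue']:
        for d in look_for(q,cam)[:4]:
            X=w(g,d['xyz']); print(q,round(d['score'],2),X,np.round(proj(g,X)))
a=cv2.imread('pics/top0.png');
E
```

```text
0.0 [ 0.28  -0.614  0.244] [-3.068 -0.667  0.001] 0.08532527721851134 0.014
top cam at [0.307 0.011 0.995]
machine 0.82 [0.509 0.529 0.173] [ 94. 200.]
pull_long 0.97 [0.248 0.325 0.049] [193. 321.]
pull_long 0.87 [0.484 0.179 0.05 ] [261. 224.]
pull_short 0.76 [0.718 0.37  0.043] [195. 137.]
pull_short 0.74 [0.533 0.372 0.051] [185. 204.]
offcut 0.72 [0.538 0.269 0.021] [229. 205.]
tote 0.83 [ 0.504 -0.338  0.007] [461. 223.]
tote 0.67 [ 0.766 -0.022  0.094] [342. 114.]
air_can 0.96 [ 0.619 -0.02   0.086] [341. 170.]
nozzle_top 0.49 [ 0.636 -0.017  0.163] [341. 152.]
glue 0.81 [ 0.761 -0.021  0.098] [342. 115.]
side cam at [ 0.435 -0.64   0.852]
machine 0.81 [0.509 0.534 0.154] [301.  84.]
pull_long 0.56 [0.49  0.169 0.049] [307. 188.]
pull_short 0.8 [0.546 0.366 0.048] [319. 142.]
pull_short 0.75 [0.722 0.356 0.035] [375. 144.]
offcut 0.58 [0.541 0.267 0.015] [321. 172.]
tote 0.6 [ 0.508 -0.302  0.003] [337. 363.]
air_can 0.98 [ 0.628 -0.044  0.064] [372. 241.]
nozzle_top 0.74 [ 0.632 -0.028  0.161] [376. 209.]
glue 0.8 [ 0.769 -0.049  0.083] [431. 232.]
```

View pics/top0.png

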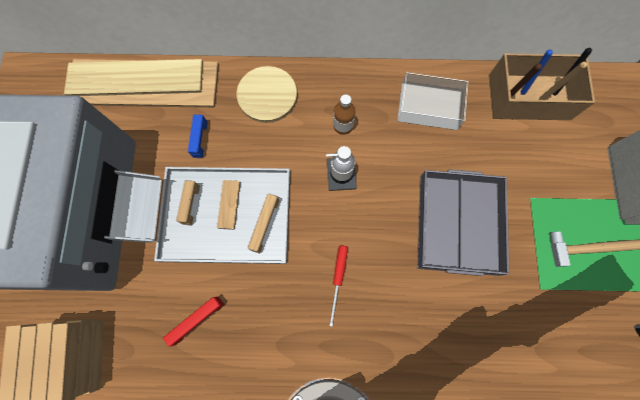

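View pics/side0.png

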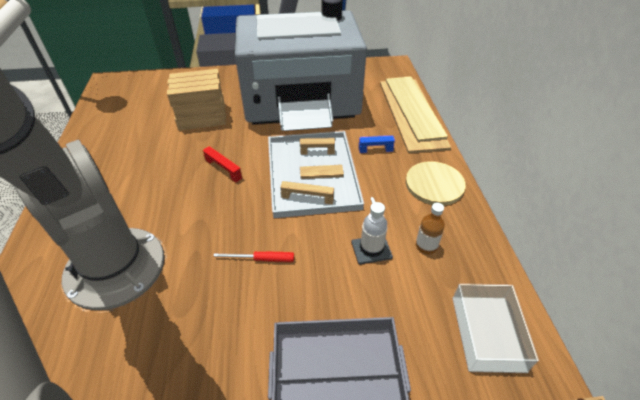

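Candidates in the top view:
- **Long pull:** the pale bridge at (264,222), not the red look-alike at (193,321).
- **Short pull:** the pale bridge at (187,202), not the blue look-alike at (197,136).
- **Offcut:** the flat strip at (229,205), lying between the two pulls.
- **Tote:** the grey one with a divider at (462,222), not the clear box at (433,101).
- **Can:** at (343,165), with the glue bottle behind it at (345,115).

Next I'll measure headings and take one close crop to check these.

```bash
cat > m.py <<'E'
from h import *
np.set_printoptions(precision=3,suppress=True)
g=grab('top','top1.png')
def rect(q,z,sel):
    for d in outline_of(q,'top'):
        m=np.array(d['region']).astype(np.uint8); v,u=np.nonzero(m)
        if len(u)<30: continue
        P=np.array([back(g,a,b,z)[:2] for a,b in zip(u,v)],np.float32)
        (c,s,a)=cv2.minAreaRect(P*1000); bx=cv2.boxPoints((c,s,a)); e=bx[1]-bx[0]; f=bx[2]-bx[1]
        L=e if np.hypot(*e)>np.hypot(*f) else f
        print(q,round(d['score'],2),'c',np.array(c)/1000,'size',np.array(s),'long ang deg',np.degrees(np.arctan2(L[1],L[0]))%180)
rect('pull_long',.051,0);rect('pull_short',.051,0);rect('offcut',.019,0);rect('tote',.055,0);rect('nozzle_top',.164,0)
for n,(u,v,z) in dict(trayTL=(163,168,.025),trayTR=(290,168,.025),trayBR=(288,262,.025),trayBL=(155,262,.025)).items(): print(n,back(g,u,v,z))
im=cv2.imread('pics/top1.png'); a=cv2.resize(im[120:280,150:310],None,fx=4,fy=4,interpolation=cv2.INTER_CUBIC)
cv2.imwrite('pics/crop1.png',a[:600])
E
python3 m.py
```

```text
pull_long 0.8 c [0.248 0.325] size [ 37.425 157.276] long ang deg 132.54828
pull_long 0.78 c [0.488 0.172] size [ 35.458 150.509] long ang deg 162.48544
pull_short 0.81 c [0.537 0.368] size [ 43.973 116.609] long ang deg 176.5011
pull_short 0.79 c [0.72  0.362] size [ 43.786 123.007] long ang deg 179.45198
pull_short 0.53 c [0.57  0.511] size [800.375 517.433] long ang deg 89.71231
offcut 0.85 c [0.541 0.273] size [ 49.378 132.02 ] long ang deg 176.30035
tote 0.56 c [ 0.502 -0.326] size [221.503 264.459] long ang deg 175.95964
nozzle_top 0.64 c [ 0.627 -0.016] size [34.473 46.727] long ang deg 126.40762
trayTL [0.635 0.453 0.025]
trayTR [0.642 0.114 0.025]
trayBR [0.393 0.108 0.025]
trayBL [0.386 0.443 0.025]
```

View pics/crop1.png

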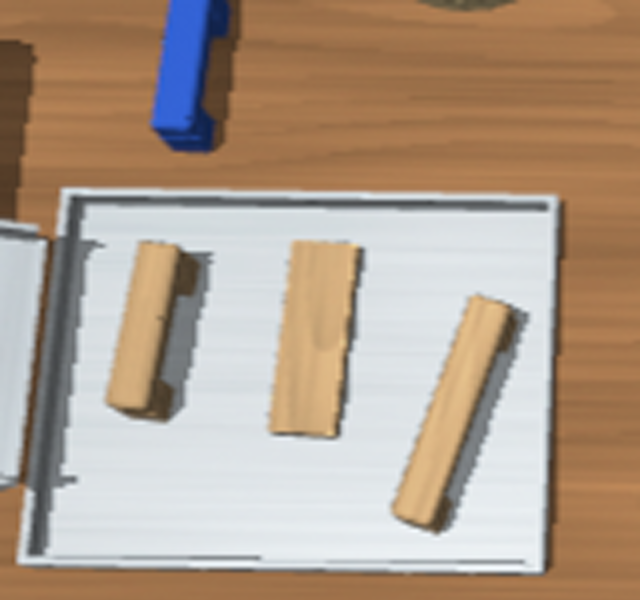

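The crop shows the pale bridges (feet visible below the bars): the short pull at the left, the flat offcut in the middle and the long pull at the right. The blue look-alike is outside the tray. Now moving to the nozzle.

Emit:
{"method": "carry_out", "body": {"offset": [[0.65, -0.46, 0], [0.65, -0.46, 0], [0.65, -0.46, 0], [0.65, -0.46, 0], [0.65, -0.46, 0], [0.65, -0.46, 0], [0.65, -0.46, 0], [0.65, -0.46, 0]], "turn": [[0, 0, 0.285], [0, 0, 0.285], [0, 0, 0.285], [0, 0, 0.285], [0, 0, 0.285], [0, 0, 0.285], [0, 0, 0.285], [0, 0, 0.285]], "hand": 1}}

```text
clock: 2.0
tcp_pos: [0.4812, -0.2681, 0.2457]
orientation: [3.141, 0.001, 0.001]
contact_force: [0.6, 0.4, 0.9]
grip_width: -0.0001
```

Emit:
{"method": "carry_out", "body": {"offset": [[0.29, -0.5, 0], [0.29, -0.5, 0], [0.29, -0.5, 0], [0.29, -0.5, 0], [0.29, -0.5, 0], [0.29, -0.5, 0], [0.29, -0.5, 0], [0.29, -0.5, 0]], "turn": [[0, 0, 0], [0, 0, 0], [0, 0, 0], [0, 0, 0], [0, 0, 0], [0, 0, 0], [0, 0, 0], [0, 0, 0]]}}

```text
clock: 2.8
tcp_pos: [0.6254, -0.0191, 0.2451]
orientation: [3.142, 0.004, -0.001]
contact_force: [0.2, 0.0, 0.3]
grip_width: -0.0002
```

Run:
```python
from h import *
np.set_printoptions(precision=3,suppress=True)
g=grab('wrist','w1.png'); o=r.get_obs(); print(o['tcp_pos'],-g['R'].T@g['t'],g['R'])
for q in ['nozzle_top','air_can']:
    for d in look_for(q,'wrist'): X=w(g,d['xyz']); print(q,d['score'],X,proj(g,X))
for d in outline_of('nozzle_top','wrist'):
    v,u=np.nonzero(d['region']); print(d['score'],len(u),u.min(),u.max(),v.min(),v.max(),back(g,u.mean(),v.mean(),.164))
```

```text
[ 0.625 -0.021  0.245] [ 0.697 -0.019  0.374] [[ 0.003 -1.    -0.001]
 [-0.958 -0.003  0.287]
 [-0.287  0.    -0.958]]
nozzle_top 0.59 [ 0.636 -0.022  0.166] (np.float64(319.29043608560266), np.float64(192.61105184786112))
air_can 0.56 [ 0.649 -0.024  0.117] (np.float64(321.4500474201866), np.float64(161.1712586609749))
0.6 1977 264 344 165 212 [ 0.638 -0.019  0.164]
```

View pics/w1.png

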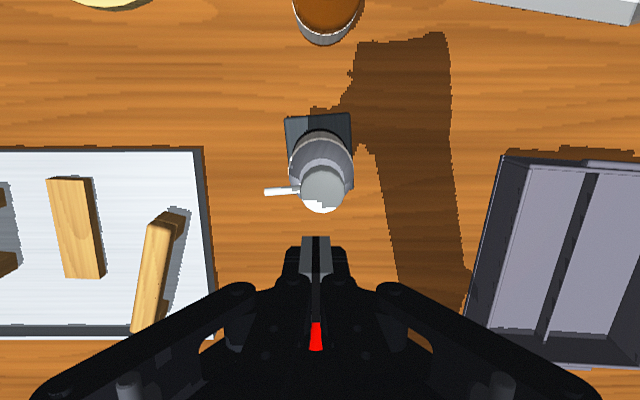

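The wrist view shows the cap centre at about (322,189), roughly 12 mm ahead of the shut fingertips. The glue bottle behind it is clear at (328,15). Pressing now.

Emit:
{"method": "carry_out", "body": {"offset": [[0.024, 0.004, 0], [0.024, 0.004, 0.1], [0.024, 0.004, 0.12], [0.024, 0.004, 0.13], [0.024, 0.004, 0.14], [0.024, 0.004, 0.146], [0.024, 0.004, 0.15], [0.024, 0.004, 0.15]], "turn": [[0, 0, 0], [0, 0, 0], [0, 0, 0], [0, 0, 0], [0, 0, 0], [0, 0, 0], [0, 0, 0], [0, 0, 0]]}}

```text
clock: 3.8
tcp_pos: [0.6378, -0.0224, 0.1714]
orientation: [3.141, -0.0, 0.002]
contact_force: [-2.5, -1.1, 5.3]
grip_width: -0.0
```

Emit:
{"method": "carry_out", "body": {"offset": [[0, 0, 0.004], [0, 0, 0.007], [0, 0, 0.007], [0, 0, 0.007]], "turn": [[0, 0, 0], [0, 0, 0], [0, 0, 0], [0, 0, 0]]}}

```text
clock: 4.2
tcp_pos: [0.638, -0.0224, 0.17]
orientation: [3.141, -0.0, 0.004]
contact_force: [-7.1, -1.6, 18.3]
grip_width: -0.0003
```

Emit:
{"method": "carry_out", "body": {"offset": [[0, 0, -0.1], [0, 0, -0.2], [-0.36, -0.58, -0.22], [-0.36, -0.58, -0.22], [-0.36, -0.58, -0.22], [-0.36, -0.58, -0.22], [-0.36, -0.58, -0.22], [-0.36, -0.58, -0.22]], "turn": [[0, 0, 0], [0, 0, 0], [0, 0, 0], [0, 0, 0], [0, 0, 0], [0, 0, 0], [0, 0, 0], [0, 0, 0]]}}

```text
clock: 5.0
tcp_pos: [0.478, 0.2347, 0.2763]
orientation: [-3.14, -0.001, -0.003]
contact_force: [1.5, 0.0, -0.5]
grip_width: 0.0002
```

Emit:
{"method": "carry_out", "body": {"offset": [[-0.05, -0.1, 0], [-0.05, -0.1, 0], [-0.05, -0.1, 0]], "turn": [[0, 0, 0], [0, 0, 0], [0, 0, 0]]}}

```text
clock: 5.3
tcp_pos: [0.4531, 0.2849, 0.2761]
orientation: [-3.14, -0.008, -0.001]
contact_force: [0.3, -0.9, -0.4]
grip_width: -0.0
```

Run:
```python
from h import *
np.set_printoptions(precision=4,suppress=True)
g=grab('wrist','w2.png'); o=r.get_obs(); print(o['tcp_pos'],o['orientation'],-g['R'].T@g['t'])
for q,z in [('pull_long',.051),('pull_short',.051),('offcut',.019)]:
    for d in look_for(q,'wrist')[:3]: X=w(g,d['xyz']); print(q,d['score'],X,proj(g,X))
    for d in outline_of(q,'wrist')[:3]:
        v,u=np.nonzero(d['region'])
        P=np.array([back(g,a,b,z)[:2] for a,b in zip(u,v)],np.float32)
        c,s,a=cv2.minAreaRect(P*1000); bx=cv2.boxPoints((c,s,a)); e=bx[1]-bx[0]; f=bx[2]-bx[1]
        L=e if np.hypot(*e)>np.hypot(*f) else f
        print(' outl',round(d['score'],2),np.array(c)/1000,np.array(s),np.degrees(np.arctan2(L[1],L[0]))%180)
```

```text
[0.4543 0.2829 0.2758] [-3.1414 -0.0023 -0.0014] [0.525  0.2851 0.4048]
pull_long 0.96 [0.4943 0.1756 0.0498] (np.float64(415.72407595827514), np.float64(129.1823159793874))
 outl 0.65 [0.4927 0.1807] [ 37.7401 147.2826] 163.31992
pull_short 0.76 [0.5394 0.3743 0.0507] (np.float64(231.82692015731286), np.float64(84.81683813929618))
pull_short 0.23 [0.4987 0.1726 0.0512] (np.float64(419.22876895039553), np.float64(125.21053383815364))
offcut 0.87 [0.5472 0.2713 0.0195] (np.float64(328.37199721748146), np.float64(79.27066533468665))
 outl 0.79 [0.5427 0.2742] [ 44.4038 129.6826] 177.3861
```

View pics/w2.png

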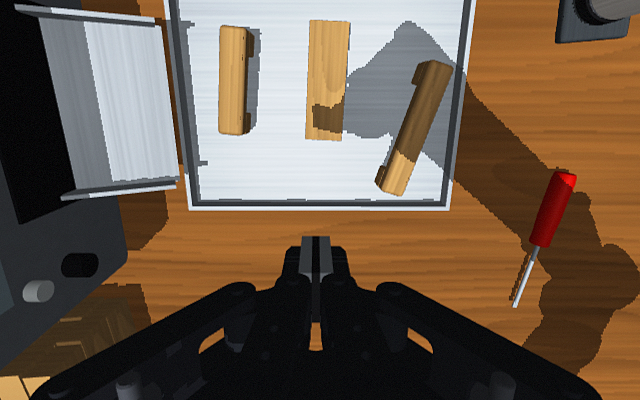

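The view shows the short pull's top face at about (221–247, 27–133), the offcut at (328,80) and the long pull from (437,65) to (392,190). The two pulls are clearly separate from the offcut.

Run:
```python
from h import *
np.set_printoptions(precision=4,suppress=True)
g=grab('wrist'); im=cv2.imread('pics/w2.png')
for n,c in dict(short=[(222,26),(248,28),(245,134),(219,134)],long=[(426,60),(452,68),(404,196),(378,182)]).items():
    P=np.array([back(g,*p,.051)[:2] for p in c]); a=(P[0]+P[1])/2;b=(P[2]+P[3])/2; d=a-b
    print(n,P.mean(0),'len',np.hypot(*d),'ang',np.degrees(np.arctan2(d[1],d[0])), [np.hypot(*(P[0]-P[1])),np.hypot(*(P[2]-P[3]))])
lip=back(g,180,180,.05);print('lip',lip, back(g,163,20,.05),'tray right wall',back(g,448,208,.025),back(g,473,5,.025))
a=im[0:220,160:480]; cv2.imwrite('pics/crop2.png',cv2.resize(a,None,fx=2.5,fy=2.5,interpolation=cv2.INTER_CUBIC))
```

```text
short [0.5434 0.3678] len 0.1066307570022195 ang -6.011428570174018 [np.float64(0.0260275980526886), np.float64(0.02858321445007949)]
long [0.4944 0.1741] len 0.14024835393735174 ang -16.84107168653216 [np.float64(0.028778588258831735), np.float64(0.03540584626093581)]
lip [0.4381 0.4375 0.05  ] [0.603  0.4341 0.05  ] tray right wall [0.395  0.1145 0.025 ] [0.622  0.1148 0.025 ]
```

View pics/crop2.png

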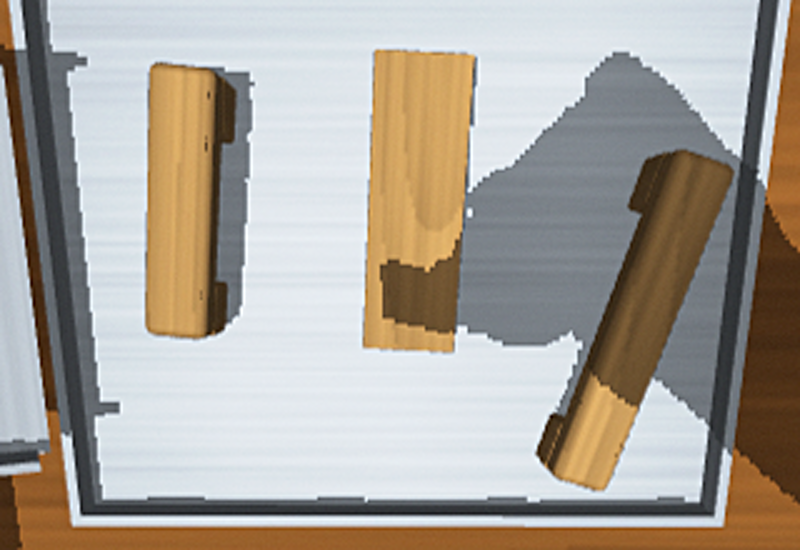

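Emit:
{"method": "carry_out", "body": {"offset": [[0.08, 0.22, 0], [0.08, 0.22, 0], [0.08, 0.22, 0.1], [0.08, 0.22, 0.2], [0.08, 0.22, 0.28], [0.08, 0.22, 0.32], [0.08, 0.22, 0.32], [0.08, 0.22, 0.32]], "turn": [[0, 0, 0.1], [0, 0, 0.198], [0, 0, 0.198], [0, 0, 0.198], [0, 0, 0.198], [0, 0, 0.198], [0, 0, 0.198], [0, 0, 0.198]], "hand": 0.4}}

```text
clock: 6.5
tcp_pos: [0.4946, 0.1727, 0.1161]
orientation: [-3.107, 0.465, -0.0]
contact_force: [0.1, 0.2, 0.1]
grip_width: 0.0511
```

Run:
```python
from h import *
np.set_printoptions(precision=4,suppress=True)
g=grab('wrist','w3.png'); o=r.get_obs(); print(o['tcp_pos'],Ro.from_rotvec(o['orientation']).as_matrix()[:,0],o['grip_width'])
for d in look_for('pull_long','wrist')[:3]: X=w(g,d['xyz']); print(d['score'],X,proj(g,X))
```

```text
[0.4952 0.173  0.1169] [ 0.9562 -0.2927  0.0016] 0.05093562598400841
0.69 [0.4987 0.1703 0.0501] (np.float64(316.87685938886005), np.float64(207.65503432900314))
```

View pics/w3.png

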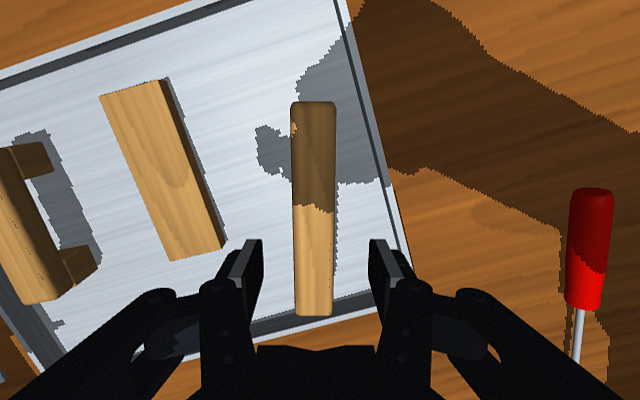

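The pull is centred between the jaws at (315,208), aligned with them and clear of the wall. Descending and gripping.

Emit:
{"method": "carry_out", "body": {"offset": [[0, 0, 0.08], [0, 0, 0.14], [0, 0, 0.158], [0, 0, 0.158], [0, 0, 0.158]], "turn": [[0, 0, 0], [0, 0, 0], [0, 0, 0], [0, 0, 0], [0, 0, 0]]}}

```text
clock: 7.1
tcp_pos: [0.4953, 0.1733, 0.0382]
orientation: [-3.106, 0.464, -0.003]
contact_force: [-0.5, -0.3, -0.5]
grip_width: 0.0513
```

Emit:
{"method": "carry_out", "body": {"offset": [[0, 0, 0], [0, 0, 0], [0, 0, 0], [0, 0, 0], [0, 0, 0], [0, 0, 0]], "turn": [[0, 0, 0], [0, 0, 0], [0, 0, 0], [0, 0, 0], [0, 0, 0], [0, 0, 0]], "hand": 1, "force": 50}}

```text
clock: 7.7
tcp_pos: [0.4952, 0.1732, 0.0382]
orientation: [-3.106, 0.464, -0.004]
contact_force: [-0.3, -0.1, 6.5]
grip_width: 0.0271
```

Emit:
{"method": "carry_out", "body": {"offset": [[0, 0, -0.05], [0, 0, -0.12], [0, 0, -0.2], [0, 0, -0.3], [0, 0, -0.4], [0, 0, -0.4], [0.02, 0.07, -0.4], [0.05, 0.15, -0.4]], "turn": [[0, 0, 0], [0, 0, 0], [0, 0, 0], [0, 0, 0], [0, 0, 0], [0, 0, 0], [0, 0, 0], [0, 0, 0]]}}

```text
clock: 8.5
tcp_pos: [0.4955, 0.0946, 0.237]
orientation: [-3.107, 0.457, -0.002]
contact_force: [0.0, -1.6, -1.7]
grip_width: 0.0273
```

Run:
```python
from h import *
np.set_printoptions(precision=4,suppress=True)
g=grab('top','top2.png'); o=r.get_obs(); print(o['tcp_pos'],o['grip_width'])
im=cv2.imread('pics/top2.png')[150:290,400:530]; cv2.imwrite('pics/crop3.png',cv2.resize(im,None,fx=4,fy=4,interpolation=cv2.INTER_CUBIC))
```

```text
[0.4959 0.0844 0.2364] 0.027407710258173238
```

View pics/crop3.png

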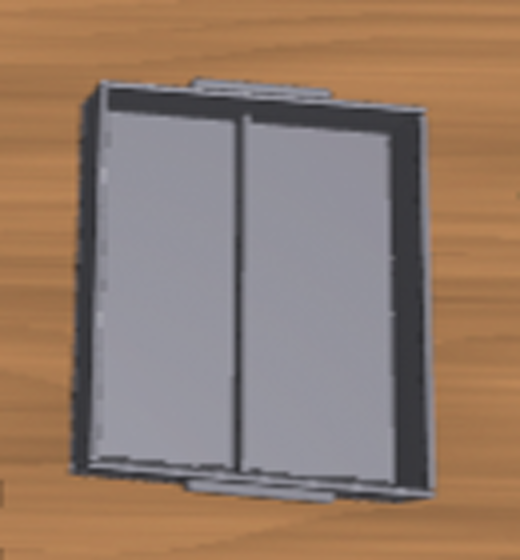

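The crop shows the tote's rim corners at crop (104,85), (425,108), (434,494) and (88,465), and the divider from (242,118) to (240,470).

Run:
```python
from h import *
np.set_printoptions(precision=4,suppress=True)
g=grab('top')
P=np.array([back(g,400+a/4,150+b/4,.055)[:2] for a,b in [(104,85),(425,108),(434,494),(88,465)]])
print(P,P.mean(0)); ang=lambda d:np.degrees(np.arctan2(d[1],d[0]))
print(ang(P[0]-P[3]),ang(P[1]-P[2]),ang(P[0]-P[1])-90,ang(P[3]-P[2])-90,[np.hypot(*(P[i]-P[i-1])) for i in range(4)])
D=np.array([back(g,400+a/4,150+b/4,.023)[:2] for a,b in [(242,118),(240,470)]]);print(D,D.mean(0),ang(D[0]-D[1]))
c=P.mean(0);a=np.radians(np.mean([ang(P[0]-P[3]),ang(P[1]-P[2]),ang(P[0]-P[1])-90,ang(P[3]-P[2])-90]))
for s in(.051,-.051): print('bay',c+s*np.array([-np.sin(a),np.cos(a)]),np.degrees(a))
```

```text
[[ 0.6297 -0.2404]
 [ 0.6181 -0.4459]
 [ 0.3732 -0.4291]
 [ 0.3865 -0.2206]] [ 0.5019 -0.334 ]
-4.6663433977908415 -3.922635118582964 -3.211335665733202 -3.6490462391580962 [np.float64(0.24396597506510762), np.float64(0.20579363389286112), np.float64(0.24550246344047366), np.float64(0.20894678571061137)]
[[ 0.6194 -0.3395]
 [ 0.388  -0.3237]] [ 0.5037 -0.3316] -3.9020915353044905
bay [ 0.5053 -0.2831] -3.8623401053162763
bay [ 0.4984 -0.3849] -3.8623401053162763
```

Emit:
{"method": "carry_out", "body": {"offset": [[0.28, 0.89, 0], [0.28, 0.89, 0], [0.28, 0.89, 0], [0.28, 0.89, 0], [0.28, 0.89, 0], [0.28, 0.89, 0], [0.28, 0.89, 0], [0.28, 0.89, 0]], "turn": [[0, 0, -0.15], [0, 0, -0.15], [0, 0, -0.15], [0, 0, -0.15], [0, 0, -0.15], [0, 0, -0.15], [0, 0, -0.15], [0, 0, -0.15]]}}

```text
clock: 9.4
tcp_pos: [0.4988, -0.3016, 0.2364]
orientation: [-3.139, 0.112, 0.0]
contact_force: [0.6, 0.2, -1.4]
grip_width: 0.0271
```

Emit:
{"method": "carry_out", "body": {"offset": [[0.012, 0.15, 0], [0.012, 0.15, 0], [0.012, 0.15, 0.06], [0.012, 0.15, 0.14], [0.012, 0.15, 0.2], [0.012, 0.15, 0.23], [0.012, 0.15, 0.23], [0.012, 0.15, 0.23]], "turn": [[0, 0, 0], [0, 0, 0], [0, 0, 0], [0, 0, 0], [0, 0, 0], [0, 0, 0], [0, 0, 0], [0, 0, 0]]}}

```text
clock: 10.2
tcp_pos: [0.5006, -0.3756, 0.1226]
orientation: [3.139, -0.113, 0.002]
contact_force: [0.3, -0.2, 0.1]
grip_width: 0.0271
```

Run:
```python
from h import *
g=grab('wrist','w4.png'); print(r.get_obs()['tcp_pos'])
```

```text
[ 0.5009877  -0.37585945  0.1232836 ]
```

View pics/w4.png

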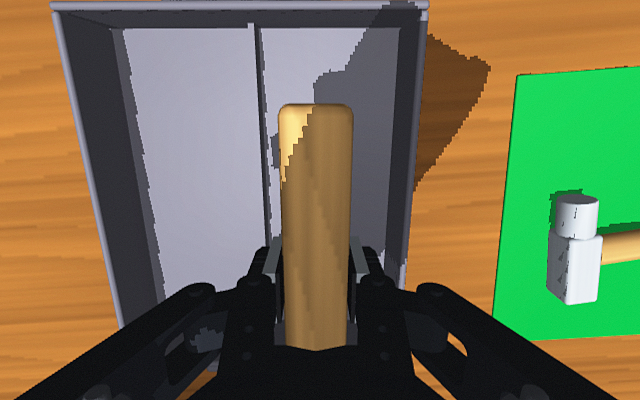

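The view shows the held pull over the right-hand bay. The divider is at column ~262 and the wall at ~400, so the pull (column ~316) has to go about 8 mm to the right. Lowering it.

Emit:
{"method": "carry_out", "body": {"offset": [[0, 0.016, 0], [0, 0.016, 0.06], [0, 0.016, 0.11], [0, 0.016, 0.14], [0, 0.016, 0.155], [0, 0.016, 0.164], [0, 0.016, 0.168], [0, 0.016, 0.168]], "turn": [[0, 0, 0], [0, 0, 0], [0, 0, 0], [0, 0, 0], [0, 0, 0], [0, 0, 0], [0, 0, 0], [0, 0, 0]]}}

```text
clock: 11.05
tcp_pos: [0.4999, -0.3838, 0.0386]
orientation: [3.139, -0.113, 0.002]
contact_force: [0.8, 0.7, -1.6]
grip_width: 0.0272
```

Emit:
{"method": "carry_out", "body": {"offset": [[0, 0, 0.002], [0, 0, 0.004], [0, 0, 0.004]], "turn": [[0, 0, 0], [0, 0, 0], [0, 0, 0]]}}

```text
clock: 11.35
tcp_pos: [0.5, -0.3838, 0.0382]
orientation: [3.139, -0.113, 0.003]
contact_force: [-4.0, 3.1, 13.9]
grip_width: 0.0273
```

Contact with the floor. I'll ease off 1 mm, open the jaws part way and lift clear.

Emit:
{"method": "carry_out", "body": {"offset": [[0, 0, -0.003], [0, 0, -0.003]], "turn": [[0, 0, 0], [0, 0, 0]]}}

```text
clock: 11.55
tcp_pos: [0.5, -0.3836, 0.0382]
orientation: [3.139, -0.113, 0.003]
contact_force: [-1.4, 1.6, 6.9]
grip_width: 0.0272
```

Emit:
{"method": "carry_out", "body": {"offset": [[0, 0, 0], [0, 0, 0], [0, 0, 0], [0, 0, 0], [0, 0, -0.03], [0, 0, -0.1], [0, 0, -0.2], [0, 0, -0.3]], "turn": [[0, 0, 0], [0, 0, 0], [0, 0, 0], [0, 0, 0], [0, 0, 0], [0, 0, 0], [0, 0, 0], [0, 0, 0]], "hand": 0.45}}

```text
clock: 12.35
tcp_pos: [0.4989, -0.383, 0.1894]
orientation: [-3.139, 0.113, 0.001]
contact_force: [1.6, -0.7, 0.1]
grip_width: 0.0473
```

Run:
```python
from h import *
np.set_printoptions(precision=4,suppress=True)
o=r.get_obs(); print(o['tcp_pos'],o['grip_width'])
g=grab('wrist','w5.png')
for d in look_for('pull_long','wrist')[:3]: X=w(g,d['xyz']); print(d['score'],X,proj(g,X))
for d in outline_of('pull_long','wrist')[:1]:
    v,u=np.nonzero(d['region']);P=np.array([back(g,a,b,.051)[:2] for a,b in zip(u,v)],np.float32);print(cv2.minAreaRect(P*1000))
```

```text
[ 0.4989 -0.383   0.1894] 0.04726554315521329
0.57 [ 0.4984 -0.383   0.0483] (np.float64(315.6750501616176), np.float64(185.0912401746315))
((496.1499328613281, -382.6916198730469), (28.747272491455078, 147.8326873779297), 86.77619171142578)
```

Emit:
{"method": "carry_out", "body": {"offset": [[0, 0, -0.1], [-0.05, -0.8, -0.12], [-0.05, -0.8, -0.12], [-0.05, -0.8, -0.12], [-0.05, -0.8, -0.12], [-0.05, -0.8, -0.12], [-0.05, -0.8, -0.12], [-0.05, -0.8, -0.12]], "turn": [[0, 0, 0], [0, 0, 0], [0, 0, 0], [0, 0, 0], [0, 0, 0], [0, 0, 0], [0, 0, 0], [0, 0, 0]]}}

```text
clock: 13.3
tcp_pos: [0.5015, -0.0315, 0.2454]
orientation: [3.139, -0.113, -0.002]
contact_force: [1.5, 0.4, -0.7]
grip_width: 0.0472
```

Emit:
{"method": "carry_out", "body": {"offset": [[0.02, -0.75, 0], [0.02, -0.75, 0], [0.02, -0.75, 0], [0.02, -0.75, 0], [0.02, -0.75, 0], [0.02, -0.75, 0], [0.02, -0.75, 0], [0.02, -0.75, 0]], "turn": [[0, 0, 0], [0, 0, 0], [0, 0, 0], [0, 0, 0], [0, 0, 0], [0, 0, 0], [0, 0, 0], [0, 0, 0]]}}

```text
clock: 14.1
tcp_pos: [0.5375, 0.345, 0.2448]
orientation: [-3.138, 0.105, 0.003]
contact_force: [-0.4, -0.1, -0.5]
grip_width: 0.0469
```

Run:
```python
from h import *
np.set_printoptions(precision=4,suppress=True)
g=grab('wrist','w6.png');o=r.get_obs(); print(o['tcp_pos'],o['orientation'],o['grip_width'])
for d in look_for('pull_short','wrist')[:3]: X=w(g,d['xyz']); print(d['score'],X,proj(g,X))
for d in outline_of('pull_short','wrist')[:2]:
    v,u=np.nonzero(d['region']);P=np.array([back(g,a,b,.051)[:2] for a,b in zip(u,v)],np.float32);print(d['score'],cv2.minAreaRect(P*1000))
```

```text
[0.5369 0.3482 0.2448] [-3.1363  0.0999  0.0037] 0.04665268916773523
0.95 [0.5421 0.3788 0.0492] (np.float64(283.26160573946197), np.float64(168.53390073210605))
0.57 [0.6843 0.3713 0.047 ] (np.float64(276.90518200228814), np.float64(15.976504980337438))
0.88 ((543.5696411132812, 373.08758544921875), (29.934736251831055, 111.12037658691406), 84.05522155761719)
0.57 ((681.321044921875, 370.1229248046875), (29.309818267822266, 30.343242645263672), 87.69192504882812)
```

Emit:
{"method": "carry_out", "body": {"offset": [[0.009, -0.047, 0], [0.009, -0.047, 0.08], [0.009, -0.047, 0.16], [0.009, -0.047, 0.22], [0.009, -0.047, 0.25], [0.009, -0.047, 0.25], [0.009, -0.047, 0.25]], "turn": [[0, 0, 0.023], [0, 0, 0.023], [0, 0, 0.023], [0, 0, 0.023], [0, 0, 0.023], [0, 0, 0.023], [0, 0, 0.023]]}}

```text
clock: 14.95
tcp_pos: [0.5464, 0.3627, 0.122]
orientation: [-3.137, 0.168, -0.002]
contact_force: [0.2, 1.6, 0.1]
grip_width: 0.0474
```

Run:
```python
from h import *
np.set_printoptions(precision=4,suppress=True)
g=grab('wrist','w7.png');o=r.get_obs(); print(o['tcp_pos'],o['orientation'],o['grip_width'])
for d in look_for('pull_short','wrist')[:2]: X=w(g,d['xyz']); print(d['score'],X,proj(g,X))
```

```text
[0.5467 0.3633 0.1227] [-3.1355  0.1679 -0.0034] 0.04712898215308953
0.79 [0.678  0.3758 0.0268] (np.float64(272.41687310569756), np.float64(3.352178922004896))
0.56 [0.547  0.3759 0.0463] (np.float64(296.28355880871624), np.float64(210.6355480584166))
```

View pics/w7.png

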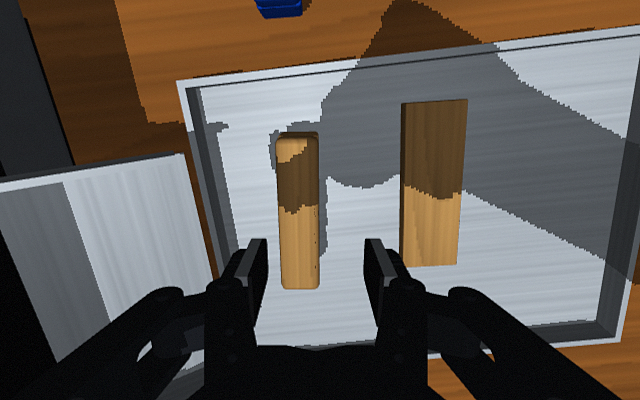

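The pull is at column ~298 while the jaws centre on ~315, so I'll shift about 11 mm towards +y and then descend. The blue look-alike at (278,5) stays clear.

Emit:
{"method": "carry_out", "body": {"offset": [[-0.002, -0.023, 0], [-0.002, -0.023, 0], [-0.002, -0.023, 0.06], [-0.002, -0.023, 0.12], [-0.002, -0.023, 0.15], [-0.002, -0.023, 0.169], [-0.002, -0.023, 0.169], [-0.002, -0.023, 0.169]], "turn": [[0, 0, 0], [0, 0, 0], [0, 0, 0], [0, 0, 0], [0, 0, 0], [0, 0, 0], [0, 0, 0], [0, 0, 0]]}}

```text
clock: 15.85
tcp_pos: [0.5464, 0.3752, 0.0373]
orientation: [-3.136, 0.167, -0.002]
contact_force: [0.2, -0.3, -0.3]
grip_width: 0.0467
```

Emit:
{"method": "carry_out", "body": {"offset": [[0, 0, 0], [0, 0, 0], [0, 0, 0], [0, 0, 0], [0, 0, 0], [0, 0, 0]], "turn": [[0, 0, 0], [0, 0, 0], [0, 0, 0], [0, 0, 0], [0, 0, 0], [0, 0, 0]], "hand": 1}}

```text
clock: 16.45
tcp_pos: [0.5467, 0.3753, 0.0378]
orientation: [-3.136, 0.167, -0.003]
contact_force: [0.4, -0.2, 6.7]
grip_width: 0.027
```

Emit:
{"method": "carry_out", "body": {"offset": [[0, 0, -0.05], [0, 0, -0.12], [0, 0, -0.2], [0, 0, -0.3], [0, 0, -0.4], [0, 0, -0.41], [0, 0, -0.41], [0, 0, -0.41]], "turn": [[0, 0, 0], [0, 0, 0], [0, 0, 0], [0, 0, 0], [0, 0, 0], [0, 0, 0], [0, 0, 0], [0, 0, 0]]}}

```text
clock: 17.25
tcp_pos: [0.5451, 0.3738, 0.2398]
orientation: [3.135, -0.167, -0.003]
contact_force: [-0.4, -1.4, -1.8]
grip_width: 0.0276
```

Emit:
{"method": "carry_out", "body": {"offset": [[0.04, 0.8, 0], [0.04, 0.8, 0], [0.04, 0.8, 0], [0.04, 0.8, 0], [0.04, 0.8, 0], [0.04, 0.8, 0], [0.04, 0.8, 0], [0.04, 0.8, 0]], "turn": [[0, 0, -0.024], [0, 0, -0.024], [0, 0, -0.024], [0, 0, -0.024], [0, 0, -0.024], [0, 0, -0.024], [0, 0, -0.024], [0, 0, -0.024]]}}

```text
clock: 18.05
tcp_pos: [0.5216, -0.0269, 0.2393]
orientation: [3.139, -0.11, -0.006]
contact_force: [1.5, -1.2, -1.4]
grip_width: 0.0275
```

Emit:
{"method": "carry_out", "body": {"offset": [[0.02, 0.5, 0], [0.02, 0.5, 0], [0.02, 0.5, 0], [0.02, 0.5, 0], [0.02, 0.5, 0], [0.02, 0.5, 0], [0.02, 0.5, 0], [0.02, 0.5, 0]], "turn": [[0, 0, 0], [0, 0, 0], [0, 0, 0], [0, 0, 0], [0, 0, 0], [0, 0, 0], [0, 0, 0], [0, 0, 0]]}}

```text
clock: 18.85
tcp_pos: [0.5153, -0.2732, 0.2397]
orientation: [-3.138, 0.108, 0.004]
contact_force: [1.0, 0.7, -0.4]
grip_width: 0.0271
```

Emit:
{"method": "carry_out", "body": {"offset": [[-0.015, 0.012, 0], [-0.015, 0.012, 0.06], [-0.015, 0.012, 0.14], [-0.015, 0.012, 0.2], [-0.015, 0.012, 0.24], [-0.015, 0.012, 0.24], [-0.015, 0.012, 0.24]], "turn": [[0, 0, 0], [0, 0, 0], [0, 0, 0], [0, 0, 0], [0, 0, 0], [0, 0, 0], [0, 0, 0]]}}

```text
clock: 19.55
tcp_pos: [0.5079, -0.2798, 0.1218]
orientation: [-3.14, 0.109, 0.0]
contact_force: [0.7, -0.2, -0.7]
grip_width: 0.0273
```

Run:
```python
from h import *
g=grab('wrist','w8.png'); print(r.get_obs()['tcp_pos'])
```

```text
[ 0.50851774 -0.28024791  0.12253604]
```

View pics/w8.png

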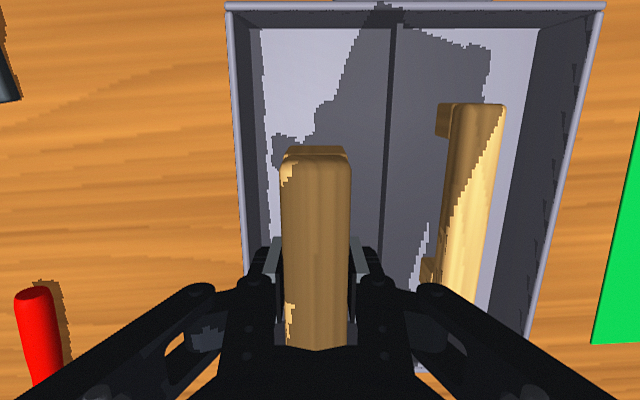

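The long pull stands in the far bay at (470,200). The short pull (column ~315) is over the near bay, between the wall at ~260 and the divider at ~385. Lowering it.

Emit:
{"method": "carry_out", "body": {"offset": [[0, 0.006, 0], [0, 0.006, 0.06], [0, 0.006, 0.11], [0, 0.006, 0.14], [0, 0.006, 0.155], [0, 0.006, 0.162], [0, 0.006, 0.166], [0, 0.006, 0.166]], "turn": [[0, 0, 0], [0, 0, 0], [0, 0, 0], [0, 0, 0], [0, 0, 0], [0, 0, 0], [0, 0, 0], [0, 0, 0]]}}

```text
clock: 20.4
tcp_pos: [0.5082, -0.2836, 0.039]
orientation: [3.139, -0.11, 0.002]
contact_force: [-0.4, -0.3, -0.6]
grip_width: 0.0273
```

Emit:
{"method": "carry_out", "body": {"offset": [[0, 0, 0.002], [0, 0, 0.003], [0, 0, 0.003]], "turn": [[0, 0, 0], [0, 0, 0], [0, 0, 0]]}}

```text
clock: 20.7
tcp_pos: [0.5082, -0.2836, 0.0378]
orientation: [3.139, -0.11, 0.002]
contact_force: [-0.7, 1.0, 5.3]
grip_width: 0.0275
```

Contact at 5 N, so I'll release and lift.

Emit:
{"method": "carry_out", "body": {"offset": [[0, 0, 0], [0, 0, 0], [0, 0, 0], [0, 0, 0], [0, 0, -0.03], [0, 0, -0.1], [0, 0, -0.2], [0, 0, -0.3]], "turn": [[0, 0, 0], [0, 0, 0], [0, 0, 0], [0, 0, 0], [0, 0, 0], [0, 0, 0], [0, 0, 0], [0, 0, 0]], "hand": 0.4}}

```text
clock: 21.5
tcp_pos: [0.5071, -0.2831, 0.1891]
orientation: [-3.139, 0.11, 0.001]
contact_force: [0.5, -0.1, -0.4]
grip_width: 0.051
```

Emit:
{"method": "carry_out", "body": {"offset": [[-0.1, -0.1, -0.15], [-0.1, -0.1, -0.15], [-0.1, -0.1, -0.15], [-0.1, -0.1, -0.15], [-0.1, -0.1, -0.15]], "turn": [[0, 0, 0], [0, 0, 0], [0, 0, 0], [0, 0, 0], [0, 0, 0]]}}

```text
clock: 22.0
tcp_pos: [0.4611, -0.2303, 0.2616]
orientation: [3.139, -0.111, -0.001]
contact_force: [0.3, 0.4, -0.7]
grip_width: 0.0513
```

Run:
```python
from h import *
np.set_printoptions(precision=4,suppress=True)
o=r.get_obs(); print(o['clock'],o['tcp_pos'],o['contact_force'])
c=np.array([.503,-.333]);a=np.radians(-4);T=np.array([[np.cos(a),np.sin(a)],[-np.sin(a),np.cos(a)]])
for cam in ['wrist','top','side']:
    g=grab(cam,cam+'_end.png')
    for q in ['pull_long','pull_short','offcut','glue','nozzle_top']:
        for d in look_for(q,cam)[:3]: X=w(g,d['xyz']); print(cam,q,round(d['score'],2),X,'tote xy',T@(X[:2]-c))
A=cv2.imread('pics/wrist_end.png');B=cv2.imread('pics/top_end.png')
cv2.imwrite('pics/end.png',np.vstack([cv2.resize(A,(480,300)),cv2.resize(B,(480,300))]))
```

```text
22.0 [ 0.4611 -0.2303  0.2616] [ 0.2749  0.3906 -0.6734]
wrist pull_long 0.69 [ 0.5002 -0.3793  0.049 ] tote xy [ 0.0005 -0.0464]
wrist pull_short 0.67 [ 0.5055 -0.2797  0.0502] tote xy [-0.0013  0.0533]
wrist nozzle_top 0.57 [0.4582 0.1097 0.0079] tote xy [-0.0756  0.4385]
top pull_long 0.74 [0.2419 0.3281 0.0488] tote xy [-0.3066  0.6413]
top pull_long 0.62 [ 0.4484 -0.3748  0.0506] tote xy [-0.0516 -0.0455]
top pull_short 0.82 [ 0.4664 -0.2771  0.0544] tote xy [-0.0404  0.0532]
top pull_short 0.72 [0.7215 0.3673 0.0452] tote xy [0.1691 0.7138]
top offcut 0.68 [0.5381 0.271  0.018 ] tote xy [-0.0071  0.605 ]
top glue 0.94 [ 0.7634 -0.0237  0.0938] tote xy [0.2382 0.3267]
top nozzle_top 0.49 [ 0.632  -0.0179  0.1662] tote xy [0.1067 0.3234]
side pull_long 0.97 [ 0.5059 -0.3784  0.0503] tote xy [ 0.0061 -0.0451]
side pull_long 0.84 [0.2533 0.3125 0.042 ] tote xy [-0.2941  0.6265]
side pull_long 0.65 [ 0.5058 -0.2896  0.0509] tote xy [-0.0002  0.0435]
side pull_short 0.75 [ 0.5037 -0.2907  0.0498] tote xy [-0.0023  0.0423]
side pull_short 0.61 [0.7248 0.3562 0.0377] tote xy [0.1732 0.703 ]
side offcut 0.41 [0.5888 0.2596 0.0144] tote xy [0.0443 0.5971]
side glue 0.92 [ 0.7659 -0.0475  0.0863] tote xy [0.2423 0.3031]
side nozzle_top 0.48 [ 0.632  -0.0274  0.161 ] tote xy [0.1074 0.3139]
```

View pics/end.png

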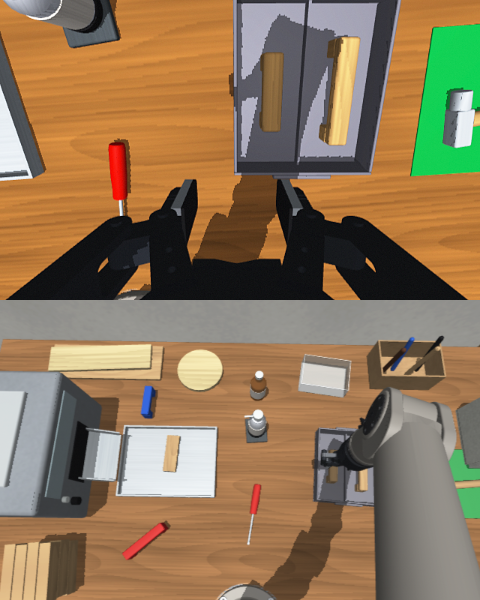

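The final picture shows one pull standing lengthways in each bay, at about (272,90) and (343,92). The offcut is still in the tray at (172,453), and the glue bottle and cap are where they were.

```bash
python3 -c "
from bench import r
print(r.hand_in())"
```

```text
the job is handed in; nothing more can be done
None
```

The job is handed in at about 22 s of the 69 s allowed; no verdict is reported. I pressed the nozzle cap to its stop and released it with both pulls still in the tray. I then set each pull down under grip, the long one in the tote's -y bay and the short one in the +y bay.

**Passed in the last checks:**
- **Long pull:** the wrist and side cameras put it at tote y of about -46 mm and x within 6 mm of the middle. Its top is at about 50 mm, as expected when standing on its feet.
- **Short pull:** the same cameras put it at tote y of about +42 to +53 mm and x within about 2 mm of the middle, with its top at 50 mm.
- **Other things:** the offcut is in the tray, the cap is up at about 0.16 m, and the glue bottle reads within about 4 mm of its first position. The arm was clear of everything.

**Disagreed or not measured:**
- **Top camera:** it read the pulls 40–50 mm off along x, because the arm hid part of them. I trusted the wrist and side views.
- **Side camera:** one low-score offcut reading was about 50 mm off from the top camera's. The picture shows the offcut in its place.
- **Nozzle depth:** I had no direct reading of it. I took it as fully down from the stop force of 18 N, against 6 N for the spring.
- **Network mix-ups:** the detectors also reported the red and blue look-alikes and one false nozzle, and I disregarded these.

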